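# Bring the punched spot of a tube strut under the drill

### The job

Lay the tube strut from the rack in the two V rests of the bench drill, well back from the drill head, and let go of it so that it settles in both rests. Then take it afresh by its flat lug, stand the lug upright so that the black pen cross on the tube faces straight up, slide the strut along the rests until the cross sits right under the drill bit, and leave it lying there. Do not drop the strut, do not bump the drill bit, and leave everything else on the bench where it is.

Things in the scene. Friction and masses are not known exactly. Their poses are not given: they have to be found in the camera images.
- stand: Green bench drill on a grey base plate (100 wide, 10 mm high, from x = -222 mm) with two 90 degree V rests in line. Origin: on the bench top straight below the bit; +x along the V line from the rests towards the column (at x = 96 to 134 mm), z up. A 30 mm tube settled in the rests has its axis at y = 0, z = 60 mm. Fixed during the work.
- rest_long (a point): Middle of the long V rest, on the axis of a tube settled in it. It reaches 45 mm either way along x (stand x = -75 to +15 mm, so to beneath the bit). V mouth 38 mm wide, rest 48 mm over the outside, top 58 mm above the bench. Axes as the stand's.
- rest_short (a point): Middle of the short V rest, 11 mm either way along x (stand x = -208 to -186 mm), on the axis of a tube settled in it. Same V section and height as the long one. Between the rests there is only the base plate. Axes as the stand's.
- head (a point): Point on the near face of the drill head, which hangs over the V line from stand x = -20 mm onwards: chuck (30 mm thick) from 126 mm above the bench, head from 165 to 360 mm. Nothing can be lowered into the rests beneath it, only slid under.
- bit: Drill bit, 6 mm thick, fixed in the chuck, pointing down. Origin: its tip, 82 mm above the bench, so 7 mm above the top of a tube lying in the rests. It does not turn or move.
- strut: Loose steel tube with a flat lug, 0.4 to 0.7 kg, 290 mm long. Origin on its axis half-way along; +x from lug to open end, +z towards the cross. Tube 30 mm thick from x = -98 to +145 mm, lug x = -145 to -95 mm. Balances about x = +5 mm. Starts in the rack rolled 0.5 rad about its axis. In Vs it keeps its roll but turns easily; sliding it drags with 4 to 10 N, more if pressed.
- strut_grip (a point): Point on the tube's axis, 25 mm from the strut's origin towards the open end: place to grip the tube (30 mm wide) for carrying, clear of the supports in the rack and, with the cross 50 to 80 mm short of the bit, between the two V rests. Axes as the strut's.
- strut_lug (a point): Centre of the flat lug (50 along x, 44 high along z, 6 mm thick along y), on the tube's axis, 120 mm from the strut's origin away from the open end, 240 mm along x from the cross. Axes as the strut's. It leans at first; lying in the rests, it turns upright when squeezed by jaws from straight above (opening and closing them once more frees the load).
- strut_mark (a point): Centre of the black marker-pen cross with a punch dot, on the tube's surface 15 mm off the axis, 120 mm from the strut's origin towards the open end (25 mm from that end), in the plane of the lug. Axes as the strut's: z points out of the tube there.
- rack: Low fixed stock rack in which the strut starts: base plate 210 x 70 x 8 mm with two V supports 20 mm long at x = -75 and +75 mm, 48 mm high, 48 mm wide. Origin: bench top under its centre; x along the strut. A tube in it has its axis 50 mm above the bench.
- magnet: Bystander: blue L-shaped welding magnet, 85 x 85 x 14 mm, lying on the robot's side of the drill. Origin on its underside.
- discs: Bystander: stack of grinding discs, 115 mm across, 10 mm high, lying beyond the V rests. Origin at the centre of the underside.
- wrench: Bystander: steel wrench lying on the bench between the rack and the drill. Origin under its middle.
- hammer: Bystander: hammer lying on the bench beyond the drill. Origin under its middle.
- brush: Bystander: brush lying to the left, past the drill's column. Origin under its middle.
- spray: Bystander: grey spray can standing, 60 mm across, 190 mm high, on the far side to the left. Origin at its foot.
- offcut: Bystander: round steel offcut standing, 42 mm across, 45 mm high, to the right of the rack. Origin at its foot.

How it is judged:
By the outcome, as a careful person would: the job done as asked, in the order asked, and still so for the second after the job is handed in, with the robot touching nothing.
It also fails if it takes over 58 s, if anything falls off the work surface, if the arm or the gripper's body presses on something with over 40 N, if the wrist force passes 120 N, or if a joint passes its speed limit or range.

### The arm

A 6-joint arm with a two-finger parallel gripper is mounted at the origin on the work surface. World frame = base frame: x ahead of the robot, y to its left, z up, the work surface at z = 0. Lengths are in m, angles in degrees, forces in N, time in s.
With the tool pointing down it reaches from about 0.3 to 0.85 m from the base axis. Payload 5.4 kg.
Tool frame: the origin (TCP) lies on the centre line of the jaws, within the pads' length; the fingertips stand 14 mm ahead of it and the grasp point (between the pads) lies 5 mm behind it; z points along the fingers, y is the line along which they close (so a half turn about z gives the same grasp; the last joint's range is limited). The gripper opens to 85 mm and grips with 20 to 120 N. Pads are 22 mm wide; open, the fingers measure 114 mm over their backs; the gripper's body (76 mm by 85 mm) begins 54 mm behind the grasp point. The pads swing forward as they close: fully open they stand 13 mm farther back than shut.
Start: joints at [-88.069, 9.076, 91.501, -0, 79.423, -12.038], TCP at [0.139, -0.558, 0.22] pointing down, gripper open.
Joint ranges: [-166.64, 166.64], [-54.1, 131.32], [10.49, 154.53], [-73.88, 253.88], [9.74, 151.15], [-171.62, 171.62]. Speed limits (degrees/s): [147.25, 147.25, 180, 180, 180, 180].

### API

Orientations are given as [roll, pitch, yaw] about the fixed x, y, z axes, in that order (R = Rz(yaw) Ry(pitch) Rx(roll)).
In Python, from plant import ctrl, cams, job gives the robot as it stands. The module is installed in compiled form; this text tells all that it offers.
- The arm moves only by the tool servo_tool, never from a script. Its argument "commands" is a list of rows, each a list of 7 numbers: the shift along the tool's x, y, z in m, then the turn, a rotation vector about the tool's x, y, z in degrees, then the gripper command: -1 is fully open, 1 is shut, values between are in proportion. A call has 1 to 20 rows; each row is the pose to reach, as a shift and turn from the pose commanded when the call began, along the tool's axes at that moment; what a row does not reach only later rows make up. A row lasts 1/10 s, in which the tool goes at most 50 mm and 8.59 degrees, less where a joint would pass 70% of its speed; a pose out of reach is approached as far as the arm can. A call with a gripper value outside its range is refused whole. The fingers move at their own pace and stop on an object; "newtons" is the grip in N (left out, the last holds). Time passes only in rows, so rows that repeat a pose let the fingers close. It gives the time, the measured TCP pose, the force, the opening and the grip force at its end, in the units of the state.
- ctrl.get_state(): the state, without advancing time (a new reading comes with each control period).
- cams.grab_frame(name): name is "side" or "top"; returns a dict with "img" (480x640x3 uint8, red, green, blue), "intrinsics" (3x3 intrinsics, pixels), "k1" (the pictures are not rectified: a ray, as slopes to the right and down, at radius r is drawn at 1 + k1 r^2 times it, then the intrinsics apply), "R" (3x3) and "t" (3): a world point X has camera coordinates R X + t. Camera axes: x right, y down, z forward; pixel columns grow to the right and rows downward; lengths in m; the calibration is good to about 2 mm. A picture is of the moment at which its call begins. There is no depth.
- job.sign_off(): hands the job in; it is judged then, once.
Trained networks look in a picture, given as the dict that the camera call returned (one of the last four; its "shot" number tells which), for a name from the list of things; names that differ only in an ending like _2 or _b are one class to them, and where a whole thing is asked for, a point or a joint stands for the part that bears it (a point fixed in the world has none). Each returns a list of dicts, best first, with "confidence" (0 to 1); they miss things now and then, are a little off and sometimes report something else, mostly with a low value. They report only what shows in the picture. A call takes as long as a camera call.
- cams.masks_of(picture, name): "pixels" (480x640 bool, what is visible of it) and "extent" ([centre column, centre row, width, height] in pixels, round what is visible of it).
- cams.mark_of(picture, name): "point" ([column, row] in pixels: a listed point, or the origin of a listed thing).
The state is a dict: "time_s": time; "joints": joint angles; "joint_vel": joint speeds; "joint_torque": joint torques, N m; "tool_pos": TCP position; "orientation": TCP orientation; "ft_force": force on the tool from outside, world axes, zero at the start; "ft_torque": the same for the moment, N m; "finger_gap": finger opening in m; "finger_force": force on a finger pad.
Only numpy, scipy, OpenCV 4.12 (cv2) and the standard library are available. Lean on these libraries where they do the work, as an engineer would, in place of code of your own. Each camera call takes 0.05 s, during which the arm holds its last target. There are 200 camera calls.

## Working session

There is one attempt and no reset: what is moved stays moved. The work goes in short steps, Python scripts to look and compute and a tool call to move; the robot and the scene stay as the last step left them, time stands still between calls to the robot, and variables do not carry over. Pictures are saved under pics/ and viewed, at most 10 in all, crops included, and the job is handed in when it is done.

Besides the shell and the picture viewer there is one more tool, called after "Emit:" by a JSON object that holds its "method" and its "body". servo_tool: Moves the arm, as the interface text tells. Its arguments: {"type":"object","properties":{"commands":{"type":"array","items":{"type":"array","items":{"type":"number"}}},"newtons":{"type":"number"}},"required":["commands"]}

```bash
mkdir -p pics; cat > h.py <<'E'
import numpy as np, cv2
from plant import ctrl, cams, job
from scipy.spatial.transform import Rotation as Ro
def ray(f,p):
    K=np.array(f["intrinsics"]);k=f["k1"]
    d=np.array([(p[0]-K[0,2])/K[0,0],(p[1]-K[1,2])/K[1,1]]);u=d.copy()
    for _ in range(30): u=d/(1+k*(u@u))
    R=np.array(f["R"]);t=np.array(f["t"])
    return -R.T@t, R.T@np.array([u[0],u[1],1.])
def atz(f,p,z):
    c,d=ray(f,p); return c+d*(z-c[2])/d[2]
def tri(f1,p1,f2,p2):
    c1,d1=ray(f1,p1);c2,d2=ray(f2,p2)
    s=np.linalg.lstsq(np.c_[d1,-d2],c2-c1,rcond=None)[0]
    a=c1+d1*s[0];b=c2+d2*s[1]; return (a+b)/2,np.linalg.norm(a-b)
def proj(f,X):
    K=np.array(f["intrinsics"]);c=np.array(f["R"])@X+np.array(f["t"]);u=c[:2]/c[2]
    u=u*(1+f["k1"]*(u@u)); return np.array([K[0,0]*u[0]+K[0,2],K[1,1]*u[1]+K[1,2]])
def pose():
    s=ctrl.get_state(); return np.array(s["tool_pos"]),Ro.from_euler("xyz",s["orientation"],degrees=True),s
def save(f,n): cv2.imwrite("pics/"+n,f["img"][:,:,::-1])
E
python3 - <<'E'
from h import *
np.set_printoptions(precision=4,suppress=True)
T=cams.grab_frame("top");S=cams.grab_frame("side")
save(T,"t0.png");save(S,"s0.png")
for n,f in(("T",T),("S",S)): print(n,ray(f,(320,240)))
for n in ["stand","rest_long","rest_short","head","bit","strut","strut_grip","strut_lug","strut_mark","rack","magnet","discs","wrench","hammer","offcut","brush","spray"]:
    a=cams.mark_of(T,n);b=cams.mark_of(S,n)
    o=[(np.round(x[0]["point"],1),round(x[0]["confidence"],2)) if x else None for x in(a,b)]
    r=tri(T,a[0]["point"],S,b[0]["point"]) if a and b else None
    print(n,o,r)
print(ctrl.get_state())
E
```

```text
T (array([0.3973, 0.0129, 1.7803]), array([ 0.1039, -0.0227, -0.9944]))
S (array([ 0.3241, -1.2259,  0.8591]), array([ 0.1459,  0.854 , -0.4998]))
stand [(array([245.5, 252.9]), 0.69), (array([312.3, 247.1]), 0.76)] (array([0.5427, 0.1933, 0.0031]), np.float64(0.004496434359337812))
rest_long [(array([255.7, 252.5]), 0.96), (array([317. , 237.6]), 0.77)] (array([0.5459, 0.1577, 0.0592]), np.float64(0.009057300769448814))
rest_short [(array([311.8, 254. ]), 0.8), (array([320.9, 263.8]), 0.55)] (array([ 0.5365, -0.0027,  0.0612]), np.float64(0.0003168788479421933))
head [(array([245.8, 245.2]), 0.82), (array([312.8, 196.2]), 0.97)] (array([0.544 , 0.1729, 0.201 ]), np.float64(0.009786204201712693))
bit [None, (array([314.3, 225.2]), 0.48)] None
strut [(array([419.7, 270.2]), 0.59), (array([326.6, 337.8]), 0.96)] (array([ 0.4941, -0.3147,  0.0494]), np.float64(0.007802961153389104))
strut_grip [(array([418.9, 260.8]), 0.89), (array([338.4, 342.4]), 0.78)] (array([ 0.523 , -0.3163,  0.032 ]), np.float64(0.008804707851634829))
strut_lug [(array([418.6, 309.2]), 0.57), (array([274.9, 335.6
[... 1156 characters left out ...]
.481 , -0.0091]), np.float64(0.004201004646361884))
spray [(array([194.9, 200.5]), 0.79), (array([352.7, 224. ]), 0.7)] (array([ 0.7089,  0.346 , -0.0036]), np.float64(0.01124478248015295))
{'time_s': 1.8, 'joints': array([-88.0682,   9.0758,  91.5013,  -0.0002,  79.4214, -12.0366]), 'joint_vel': array([ 0.0323,  0.0015,  0.0311,  0.0391, -0.0561,  0.0419]), 'joint_torque': array([  0.0002, -39.6   , -33.1695,  -0.0002,   0.0006,  -0.    ]), 'tool_pos': array([ 0.1388, -0.558 ,  0.2197]), 'orientation': array([179.9986,   0.0005,  13.9685]), 'ft_force': array([-0.4464, -0.2591, -0.8323]), 'ft_torque': array([-0.0163,  0.0368,  0.015 ]), 'finger_force': 0.0, 'finger_gap': 0.08539221986399236}
```

```bash
python3 - <<'E'
import cv2
t=cv2.imread("pics/t0.png");s=cv2.imread("pics/s0.png")
cv2.imwrite("pics/t0c.png",cv2.resize(t[150:350,210:480],(800,593),interpolation=cv2.INTER_CUBIC))
cv2.imwrite("pics/s0c.png",cv2.resize(s[150:400,220:460],(576,600),interpolation=cv2.INTER_CUBIC))
E
```

```text
(no output)
```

View pics/t0c.png

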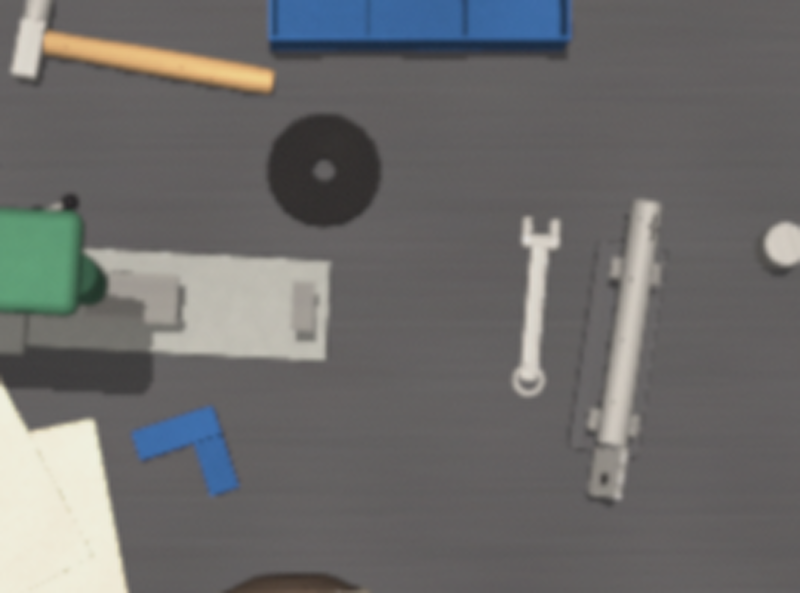

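View pics/s0c.png

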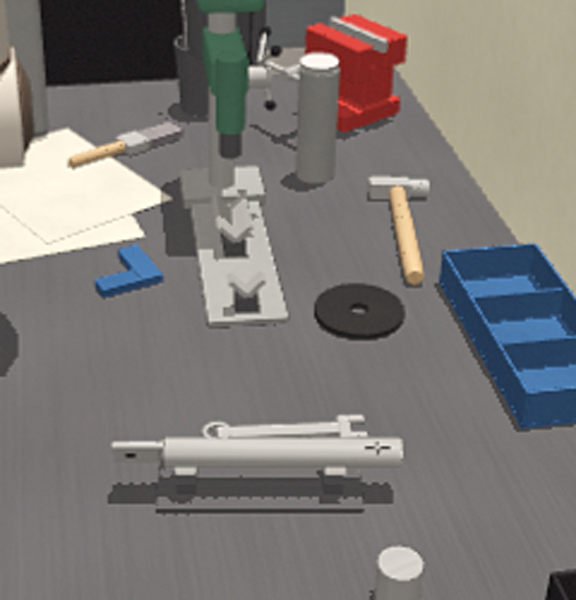

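```bash
cat > m.py <<'E'
from h import *
np.set_printoptions(precision=4,suppress=True)
def axis(f,mask,z):
    v,u=np.nonzero(mask); P=np.array([atz(f,(a,b),z)[:2] for a,b in zip(u,v)])
    (c,wh,ang)=cv2.minAreaRect((P*1e4).astype(np.float32))
    m=P.mean(0); w,V=np.linalg.eigh(np.cov((P-m).T)); d=V[:,1]; d=d*np.sign(d.sum())
    s=(P-m)@d; return m,d,np.degrees(np.arctan2(d[1],d[0])),s.min(),s.max(),np.array(c)/1e4,np.array(wh)/1e4
E
python3 - <<'E'
from m import *
T=cams.grab_frame("top");S=cams.grab_frame("side")
mm=cams.masks_of(T,"strut")[0]; print("strut",mm["confidence"],mm["pixels"].sum(),*axis(T,mm["pixels"],.05))
a=axis(T,mm["pixels"],.05); print("ends",a[0]+a[1]*a[3],a[0]+a[1]*a[4])
for n in("rest_short","rest_long","bit"):
    for f in(T,S):
        print(n,[(np.round(q["point"],1),round(q["confidence"],2)) for q in cams.mark_of(f,n)])
# base plate by colour
img=cv2.cvtColor(T["img"],cv2.COLOR_RGB2GRAY)
# sub-pixel threshold crossings on upper edge, lower edge, right end
def cross(line,th):
    i=np.nonzero((line[:-1]>th)!=(line[1:]>th))[0]; return [k+(th-line[k])/(line[k+1]-line[k]) for k in i]
x4=img.astype(float)
print(img[230:275,300].tolist()); print(img[255,300:340].tolist())
th=115
up=[(u,cross(x4[225:245,u],th)[0]+225) for u in range(244,318) if cross(x4[225:245,u],th)]
lo=[(u,cross(x4[262:280,u],th)[-1]+262) for u in range(266,316) if cross(x4[262:280,u],th)]
ri=[(cross(x4[v,312:330],th)[-1]+312,v) for v in range(241,268) if cross(x4[v,312:330],th)]
for n,e in(("up",up),("lo",lo),("ri",ri)):
    P=np.array([atz(T,p,.01)[:2] for p in e],dtype=np.float32)
    l=cv2.fitLine(P,cv2.DIST_HUBER,0,.001,.001).ravel(); print(n,len(e),l,np.degrees(np.arctan2(l[1],l[0])))
E
```

```text
strut 0.79 1086 [ 0.4992 -0.318 ] [ 0.9865 -0.1636] -9.413757174404648 -0.1449647421052806 0.15015755231662975 [ 0.5019 -0.3178] [0.0331 0.2951]
ends [ 0.3562 -0.2943] [ 0.6474 -0.3426]
rest_short [(array([313.9, 254.1]), 0.91)]
rest_short [(array([318.4, 263. ]), 0.84)]
rest_long [(array([256.1, 250.3]), 0.75)]
rest_long [(array([318. , 235.3]), 0.88)]
bit [(array([473.4, 236.2]), 0.69)]
bit [(array([314.8, 226.2]), 0.58), (array([329. , 339.1]), 0.31)]
[98, 98, 98, 99, 98, 96, 113, 159, 184, 188, 187, 186, 186, 187, 187, 187, 187, 188, 188, 188, 189, 190, 190, 190, 190, 190, 189, 189, 189, 189, 189, 188, 187, 188, 187, 188, 188, 188, 189, 182, 145, 108, 98, 96, 97]
[190, 190, 189, 188, 188, 188, 187, 182, 172, 162, 159, 158, 159, 159, 157, 152, 158, 180, 186, 182, 160, 117, 98, 97, 97, 98, 97, 97, 97, 97, 97, 96, 97, 97, 97, 97, 97, 97, 97, 97]
up 74 [0.0542 0.9985 0.599  0.1133] 86.89192
lo 50 [0.0484 0.9988 0.4915 0.0479] 87.2275
ri 27 [ 0.9986 -0.0531  0.5414 -0.0295] -3.0442522
```

```bash
python3 - <<'E'
from m import *
T=cams.grab_frame("top")
for n in("strut","rack"):
    mm=cams.masks_of(T,n)[0]; M=mm["pixels"]; print(n,mm["extent"],mm["confidence"])
    rows=[v for v in range(480) if M[v].sum()>0]
    print([(v,int(np.nonzero(M[v])[0].min()),int(np.nonzero(M[v])[0].max())) for v in rows][::5])
    P=np.array([atz(T,(np.nonzero(M[v])[0].mean(),v),.05)[:2] for v in rows if v>rows[0]+4 and v<rows[-1]-(22 if n=="strut" else 3)],dtype=np.float32)
    l=cv2.fitLine(P,cv2.DIST_HUBER,0,.001,.001).ravel();print(l,np.degrees(np.arctan(l[1]/l[0])))
print(T["img"][:,:,1][[225,240,260,280],405:440])
for p in((313.9,254.1),(311.8,254)):print(atz(T,p,.06))
for p in((256.1,250.3),(255.7,252.5)):print(atz(T,p,.06))
for n in("strut_grip","strut","strut_lug"):print(n,[(atz(T,q["point"],.05)[:2],q["confidence"]) for q in cams.mark_of(T,n)[:1]])
E
```

```text
strut [422.6, 268.4, 27.0, 101.5] 0.56
[(217, 424, 428), (222, 423, 432), (227, 422, 432), (232, 421, 431), (237, 420, 431), (242, 420, 430), (247, 419, 429), (252, 418, 428), (257, 418, 427), (262, 417, 427), (267, 416, 426), (272, 415, 425), (277, 415, 425), (282, 414, 424), (287, 413, 423), (292, 413, 422), (297, 412, 422), (302, 411, 421), (307, 410, 420), (312, 409, 420), (317, 415, 418)]
[ 0.9864 -0.1641  0.5257 -0.3226] -9.44652
rack [420.9, 266.0, 33.2, 70.3] 0.61
[(231, 413, 417), (236, 411, 434), (241, 411, 433), (246, 410, 432), (251, 409, 432), (256, 409, 431), (261, 408, 431), (266, 407, 430), (271, 406, 429), (276, 405, 429), (281, 404, 428), (286, 403, 427), (291, 403, 425), (296, 403, 424), (301, 423, 424)]
[ 0.9809 -0.1943  0.5017 -0.3024] -11.206156
[[ 95  96  95  96  96  96  96  95  96  97  96  96  97  97  95  94  90 107
  137 159 174 188 196 186 155 128 122 116 102  99  99  99  99  98  98]
 [ 95  95  95  95  90  91  97 101 101 101 107 131 155 153 136 128 145 165
  181 194 200 197 184 169 152 148 149 135 112  99  98  98  97  98  98]
 [ 95  92  91  97 100 102 103 102 102 101 100  99 117 146 168 184 196 201
  196 184 170 148 122 106 101 101  99  97  96  97  96  96  96  97  96]
 [ 95  99 102 102 100 100 100  98  99 119 150 173 188 199 201 197 187 172
  149 123 103  99 101 100  97  95  96  95  95  96  96  95  96  96  96]]
[ 0.5365 -0.0087  0.06  ]
[ 0.5368 -0.0027  0.06  ]
[0.5477 0.157  0.06  ]
[0.5413 0.1581 0.06  ]
strut_grip [(array([ 0.5263, -0.3214]), 0.79)]
strut [(array([ 0.4957, -0.3089]), 0.78)]
strut_lug [(array([ 0.3852, -0.2916]), 0.89)]
```

```bash
cat >> h.py <<'E'
def go(x,y,z,yaw):
    p,R,s=pose(); Rt=Ro.from_euler("xyz",[180,0,yaw],degrees=True)
    print("t",round(s["time_s"],2),"shift",np.round(R.inv().apply(np.array([x,y,z])-p),4),"turn",np.round((R.inv()*Rt).as_rotvec(degrees=True),2))
E
python3 -c "
from h import *
go(.527,-.3225,.13,-9.4)"
```

```text
t 2.55 shift [ 0.4336 -0.1348  0.0897] turn [-0.    0.   23.37]
```

Emit:
{"method": "servo_tool", "body": {"commands": [[0.4336, -0.1348, 0.0897, 0, 0, 23.4, -1], [0.4336, -0.1348, 0.0897, 0, 0, 23.4, -1], [0.4336, -0.1348, 0.0897, 0, 0, 23.4, -1], [0.4336, -0.1348, 0.0897, 0, 0, 23.4, -1], [0.4336, -0.1348, 0.0897, 0, 0, 23.4, -1], [0.4336, -0.1348, 0.0897, 0, 0, 23.4, -1], [0.4336, -0.1348, 0.0897, 0, 0, 23.4, -1], [0.4336, -0.1348, 0.0897, 0, 0, 23.4, -1], [0.4336, -0.1348, 0.0897, 0, 0, 23.4, -1], [0.4336, -0.1348, 0.0897, 0, 0, 23.4, -1], [0.4336, -0.1348, 0.0897, 0, 0, 23.4, -1], [0.4336, -0.1348, 0.0897, 0, 0, 23.4, -1], [0.4336, -0.1348, 0.0897, 0, 0, 23.4, -1], [0.4336, -0.1348, 0.0897, 0, 0, 23.4, -1]]}}

```text
time_s: 3.95
tool_pos: [0.5261, -0.3238, 0.1305]
orientation: [180.0, -0.0, -9.5]
ft_force: [-0.2, 0.3, 0.3]
finger_gap: 0.0854
finger_force: 0.0
```

Emit:
{"method": "servo_tool", "body": {"commands": [[0.001, -0.001, 0.02, 0, 0, 0, -1], [0.001, -0.001, 0.04, 0, 0, 0, -1], [0.001, -0.001, 0.06, 0, 0, 0, -1], [0.001, -0.001, 0.075, 0, 0, 0, -1], [0.001, -0.001, 0.088, 0, 0, 0, -1], [0.001, -0.001, 0.088, 0, 0, 0, -1], [0.001, -0.001, 0.088, 0, 0, 0, 0], [0.001, -0.001, 0.088, 0, 0, 0, 0.2], [0.001, -0.001, 0.088, 0, 0, 0, 1], [0.001, -0.001, 0.088, 0, 0, 0, 1], [0.001, -0.001, 0.088, 0, 0, 0, 1], [0.001, -0.001, 0.088, 0, 0, 0, 1], [0.001, -0.001, 0.088, 0, 0, 0, 1]], "newtons": 60}}

```text
time_s: 5.25
tool_pos: [0.5286, -0.3225, 0.0432]
orientation: [179.9, -0.1, -9.4]
ft_force: [-2.3, -0.8, 5.4]
finger_gap: 0.0241
finger_force: 56.2
```

```bash
python3 - <<'E'
from h import *
S=cams.grab_frame("side")
cv2.imwrite("pics/s1.png",cv2.resize(S["img"][270:400,250:410,::-1],(738,600),interpolation=cv2.INTER_CUBIC))
s=ctrl.get_state();print(s["finger_gap"],s["finger_force"],s["ft_force"])
E
```

```text
0.024015702474192893 56.23564839363098 [-1.94401931 -0.61504272  5.03890135]
```

View pics/s1.png

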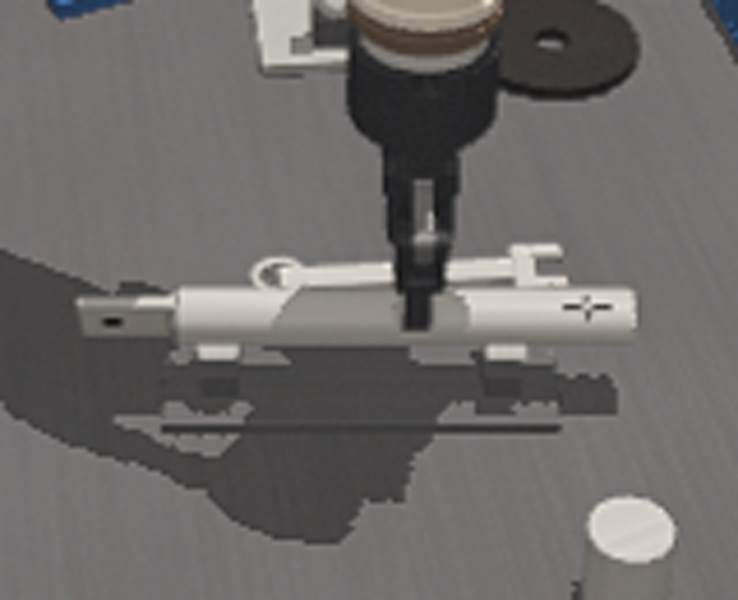

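Emit:
{"method": "servo_tool", "body": {"commands": [[0, 0, 0, 0, 0, 0, 0], [0, 0, 0, 0, 0, 0, 0], [0, 0, 0.007, 0, 0, 0, 0], [0, 0, 0.007, 0, 0, 0, 0], [0, 0, 0.007, 0, 0, 0, 1], [0, 0, 0.007, 0, 0, 0, 1], [0, 0, 0.007, 0, 0, 0, 1], [0, 0, 0.007, 0, 0, 0, 1], [0, 0, 0.007, 0, 0, 0, 1], [0, 0, 0.007, 0, 0, 0, 1]], "newtons": 60}}

```text
time_s: 6.3
tool_pos: [0.5277, -0.3223, 0.0348]
orientation: [179.9, 0.0, -9.4]
ft_force: [-3.0, -4.9, -2.9]
finger_gap: 0.0279
finger_force: 59.4
```

Emit:
{"method": "servo_tool", "body": {"commands": [[0, 0, 0, 0, 0, 0, 1], [0, 0, -0.01, 0, 0, 0, 1], [0, 0, -0.02, 0, 0, 0, 1], [0, 0, -0.03, 0, 0, 0, 1], [0, 0, -0.04, 0, 0, 0, 1], [0, 0, -0.04, 0, 0, 0, 1], [0, 0, -0.04, 0, 0, 0, 1]], "newtons": 80}}

```text
time_s: 7.0
tool_pos: [0.5284, -0.3217, 0.0754]
orientation: [180.0, -0.0, -9.4]
ft_force: [0.3, 0.2, -6.8]
finger_gap: 0.027
finger_force: 79.5
```

```bash
python3 - <<'E'
from h import *
S=cams.grab_frame("side")
cv2.imwrite("pics/s2.png",cv2.resize(S["img"][250:380,250:410,::-1],(738,600),interpolation=cv2.INTER_CUBIC))
s=ctrl.get_state();print(s["finger_gap"],s["finger_force"],s["ft_force"],s["ft_torque"])
E
```

```text
0.02690526798271685 79.4824755191803 [ 0.4260358   0.45349651 -5.54265906] [-0.03943957 -0.11408048  0.01120361]
```

View pics/s2.png

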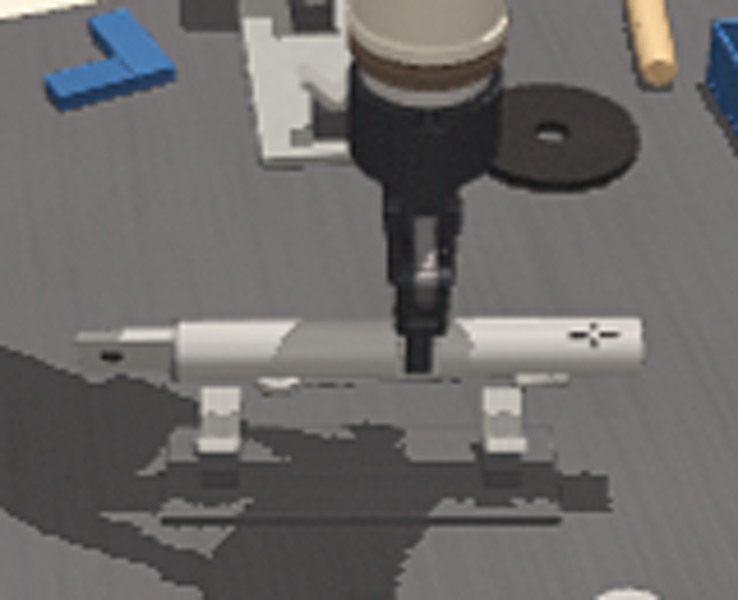

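```bash
python3 - <<'E'
from m import *
T=cams.grab_frame("top");S=cams.grab_frame("side")
t0=cv2.imread("pics/t0.png",0)
print(t0[240:270,308:319].T)
print(t0[236:268,262:275:2].T)
a=cams.mark_of(T,"strut_mark");b=cams.mark_of(S,"strut_mark")
print(a[:1],b[:1]); 
if a:print(tri(T,a[0]["point"],S,b[0]["point"]))
mm=cams.masks_of(T,"strut")[0]["pixels"];r=axis(T,mm,.09);print(r, r[0]+r[1]*r[3],r[0]+r[1]*r[4])
for p in((312.5,254.9),): print(atz(T,p,.058))
go(.533,-.12,.2,87)
E
```

```text
[[186 187 188 186 182 178 176 175 174 173 171 171 172 173 173 171 170 170
  170 169 169 177 182 182 183 184 186 188 188 187]
 [187 188 188 185 178 169 163 160 160 160 159 159 159 160 161 161 160 160
  160 159 158 161 164 164 167 178 184 187 188 187]
 [187 188 188 185 177 165 157 155 155 155 155 154 155 156 157 156 157 157
  157 156 152 142 132 129 139 167 183 187 187 186]
 [187 187 188 185 178 166 157 155 155 155 155 154 154 156 156 157 157 157
  157 156 151 136 120 116 129 163 182 186 187 186]
 [186 186 186 184 178 166 158 155 155 155 155 154 155 156 157 158 158 157
  158 157 152 136 120 116 128 164 182 187 187 186]
 [185 185 186 184 178 167 158 156 156 155 155 155 155 156 158 158 158 158
  157 156 152 137 122 116 127 164 183 187 188 186]
 [185 185 185 184 178 167 159 157 157 155 153 153 153 155 156 156 156 156
  155 154 150 138 123 116 129 165 184 188 189 188]
 [184 185 185 184 179 170 163 162 160 153 147 145 144 148 151 151 151 149
  148 147 145 137 126 122 134 166 185 189 190 189]
 [184 184 184 184 180 176 173 172 168 152 139 134 136 148 156 157 156 154
  152 152 151 151 148 148 
[... 1008 characters left out ...]
50 166
  175 176 177 173 159 149 152 168 180 185 187 187 187 187]
 [159 178 182 182 183 183 184 185 185 186 185 185 184 184 186 186 186 186
  186 186 186 186 186 186 186 185 186 186 188 189 190 190]]
[{'point': [434.3, 224.1], 'confidence': 0.49}] [{'point': [381.2, 318.9], 'confidence': 0.79}]
(array([ 0.6188, -0.3458,  0.1164]), np.float64(0.006602186645259524))
(array([ 0.5964, -0.4602]), array([-0.2475,  0.9689]), np.float64(104.32720324605816), np.float64(-0.02500485102622962), np.float64(0.02525372191651397), array([ 0.5963, -0.4607]), array([0.0439, 0.0451])) [ 0.6026 -0.4844] [ 0.5902 -0.4357]
[ 0.5343 -0.0047  0.058 ]
t 7.3 shift [-0.0281 -0.1996 -0.1254] turn [ -0.07   0.01 -96.43]
```

```bash
python3 - <<'E'
from m import *
T=cams.grab_frame("top")
for p in((312,244.8),(312,253.0),(312,261.2),(266,242.3),(266,250.5),(266,258.8)): print(p,atz(T,p,.058))
# rest ends along x: short 308.5..316.5 / long near end
t0=cv2.imread("pics/t0.png",0)
print(t0[251,302:324],t0[248,262:280])
for p in((308,252),(316.5,252),(270.5,250)): print(p,atz(T,p,.058))
E
```

```text
(312, 244.8) [ 0.5635 -0.0034  0.058 ]
(312, 253.0) [ 0.5398 -0.0033  0.058 ]
(312, 261.2) [ 0.5162 -0.0032  0.058 ]
(266, 242.3) [0.5709 0.1289 0.058 ]
(266, 250.5) [0.5472 0.1288 0.058 ]
(266, 258.8) [0.5233 0.1287 0.058 ]
[190 189 188 187 187 182 171 159 154 154 154 155 153 145 134 149 176 180
 156 111  96  97] [155 155 156 155 156 156 153 140 114 111 143 176 184 185 186 185 185 184]
(308, 252) [0.5427 0.0082 0.058 ]
(316.5, 252) [ 0.5427 -0.0162  0.058 ]
(270.5, 250) [0.5487 0.1159 0.058 ]
```

Emit:
{"method": "servo_tool", "body": {"commands": [[0, 0, -0.04, 0, 0, 0, 1], [0, 0, -0.08, 0, 0, 0, 1], [0, -0.03, -0.125, 0, 0, -8, 1], [-0.005, -0.06, -0.125, 0, 0, -16, 1], [-0.01, -0.08, -0.125, 0, 0, -24, 1], [-0.015, -0.1, -0.125, 0, 0, -32, 1], [-0.02, -0.12, -0.125, 0, 0, -40, 1], [-0.025, -0.14, -0.125, 0, 0, -48, 1], [-0.028, -0.16, -0.125, 0, 0, -56, 1], [-0.028, -0.18, -0.125, 0, 0, -64, 1], [-0.028, -0.2, -0.125, 0, 0, -72, 1], [-0.028, -0.2, -0.125, 0, 0, -80, 1], [-0.028, -0.2, -0.125, 0, 0, -88, 1], [-0.028, -0.2, -0.125, 0, 0, -94, 1], [-0.028, -0.2, -0.125, 0, 0, -96.3, 1], [-0.028, -0.2, -0.125, 0, 0, -96.3, 1], [-0.028, -0.2, -0.125, 0, 0, -96.3, 1], [-0.028, -0.2, -0.125, 0, 0, -96.3, 1]], "newtons": 80}}

```text
time_s: 9.15
tool_pos: [0.5332, -0.1198, 0.2]
orientation: [-180.0, -0.0, 86.8]
ft_force: [1.2, 0.4, -6.0]
finger_gap: 0.0263
finger_force: 80.8
```

```bash
python3 - <<'E'
from m import *
T=cams.grab_frame("top");S=cams.grab_frame("side")
for n in("strut_mark","strut_lug","strut"):
    a=cams.mark_of(T,n);b=cams.mark_of(S,n);print(n,a[:1],b[:1], tri(T,a[0]["point"],S,b[0]["point"]) if a and b else 0)
save(S,"s3.png")
cv2.imwrite("pics/ts3.png",cv2.resize(np.hstack([T["img"][170:350,220:460],S["img"][170:350,200:440]])[:,:,::-1],(800,300),interpolation=cv2.INTER_CUBIC))
go(.542,.031,.125,86.9)
print(pose()[:2][0],pose()[2]["orientation"])
E
```

```text
strut_mark [{'point': [323.1, 243.7], 'confidence': 0.64}] [{'point': [329.3, 216.1], 'confidence': 0.82}] (array([ 0.5515, -0.0307,  0.2333]), np.float64(0.004329512702013617))
strut_lug [{'point': [416.9, 254.7], 'confidence': 0.67}] [{'point': [332.9, 269.0], 'confidence': 0.71}] (array([ 0.5196, -0.2748,  0.2215]), np.float64(0.0036818863371668544))
strut [] [{'point': [330.0, 245.2], 'confidence': 0.87}] 0
t 9.55 shift [0.1511 0.0004 0.075 ] turn [-0.   -0.   -0.04]
[ 0.5333 -0.1198  0.2   ] [-179.9985   -0.001    86.8611]
```

View pics/ts3.png

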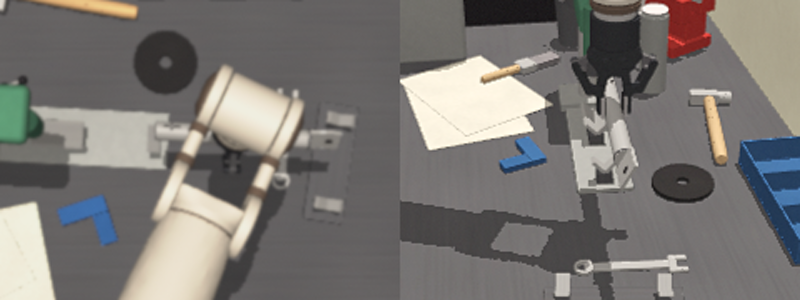

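Emit:
{"method": "servo_tool", "body": {"commands": [[0.04, 0, 0, 0, 0, 0, 1], [0.08, 0.0003, 0, 0, 0, 0, 1], [0.12, 0.0003, 0, 0, 0, 0, 1], [0.145, 0.0003, 0.02, 0, 0, 0, 1], [0.155, 0.0003, 0.05, 0, 0, 0, 1], [0.155, 0.0003, 0.08, 0, 0, 0, 1], [0.155, 0.0003, 0.11, 0, 0, 0, 1], [0.155, 0.0003, 0.13, 0, 0, 0, 1], [0.155, 0.0003, 0.135, 0, 0, 0, 1], [0.155, 0.0003, 0.135, 0, 0, 0, 1], [0.155, 0.0003, 0.135, 0, 0, 0, 1]], "newtons": 80}}

```text
time_s: 10.65
tool_pos: [0.5434, 0.0347, 0.0666]
orientation: [179.8, 0.0, 86.9]
ft_force: [0.8, 0.5, -5.1]
finger_gap: 0.0271
finger_force: 80.6
```

```bash
python3 - <<'E'
from m import *
T=cams.grab_frame("top");S=cams.grab_frame("side")
for n in("strut_mark","strut_lug","strut","bit"):
    a=cams.mark_of(T,n);b=cams.mark_of(S,n);print(n,a[:1],b[:1], tri(T,a[0]["point"],S,b[0]["point"]) if a and b else 0)
cv2.imwrite("pics/s4.png",cv2.resize(S["img"][170:320,240:400,::-1],(640,600),interpolation=cv2.INTER_CUBIC))
E
```

```text
strut_mark [{'point': [267.7, 244.8], 'confidence': 0.66}] [{'point': [324.8, 255.2], 'confidence': 0.68}] (array([0.5699, 0.127 , 0.0086]), np.float64(0.0030421457682618903))
strut_lug [{'point': [353.4, 255.8], 'confidence': 0.84}] [{'point': [277.6, 263.1], 'confidence': 0.69}] (array([ 0.4624, -0.1134,  0.1515]), np.float64(0.12346196475388775))
strut [] [{'point': [324.1, 255.5], 'confidence': 0.97}] 0
bit [{'point': [260.0, 169.8], 'confidence': 0.7}] [] 0
```

View pics/s4.png

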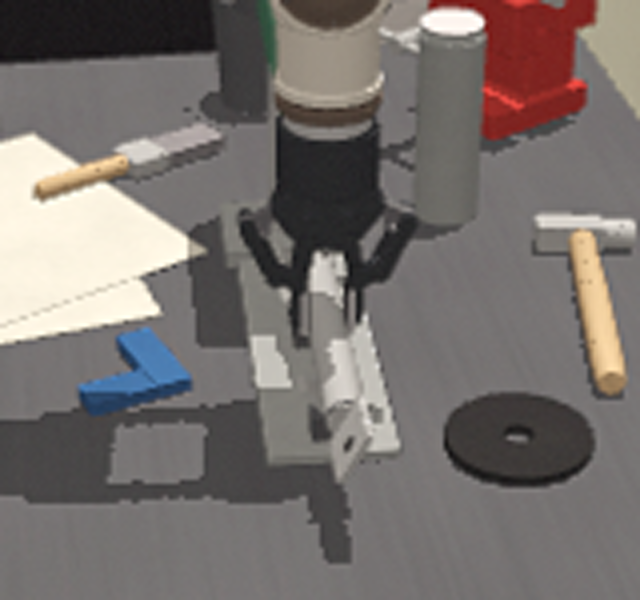

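```bash
python3 - <<'E'
from m import *
T=cams.grab_frame("top");S=cams.grab_frame("side")
print(atz(T,(353.4,255.8),.08),atz(T,(267.7,244.8),.095))
O=np.array([.5508,.1938]);e=np.array([.0541,.9985])
for x in(-283,-250,-210,-195,-160):
    print(x,*[(proj(f,np.r_[O+e*x/1e3,.0825])-np.array([o[0],o[1]])) *4 for f,o in((S,(240,170)),)])
print(atz(S,(240+356/4,170+405/4),.0825), atz(S,(240+310/4+11,170+310/4),.0825))
mm=cams.masks_of(S,"strut")[0]["pixels"];
print([(v,np.nonzero(mm[v])[0][[0,-1]]) for v in range(480) if mm[v].any()][::4])
cv2.imwrite("pics/t4.png",cv2.resize(T["img"][220:290,230:370,::-1],(800,400),interpolation=cv2.INTER_CUBIC))
E
```

```text
[ 0.5298 -0.1205  0.08  ] [0.5601 0.1216 0.095 ]
-283 [343.0171 415.4359]
-250 [337.4418 389.7683]
-210 [330.9753 360.0001]
-195 [328.6286 349.197 ]
-160 [323.3099 324.7138]
[ 0.5468 -0.0772  0.0825] [0.5689 0.0518 0.0825]
[(234, array([319, 321])), (238, array([318, 322])), (242, array([318, 323])), (246, array([318, 324])), (250, array([318, 325])), (254, array([318, 325])), (258, array([318, 326])), (262, array([319, 327])), (266, array([319, 329])), (270, array([320, 330])), (274, array([321, 331])), (278, array([322, 331])), (282, array([323, 330])), (286, array([323, 328]))]
```

View pics/t4.png

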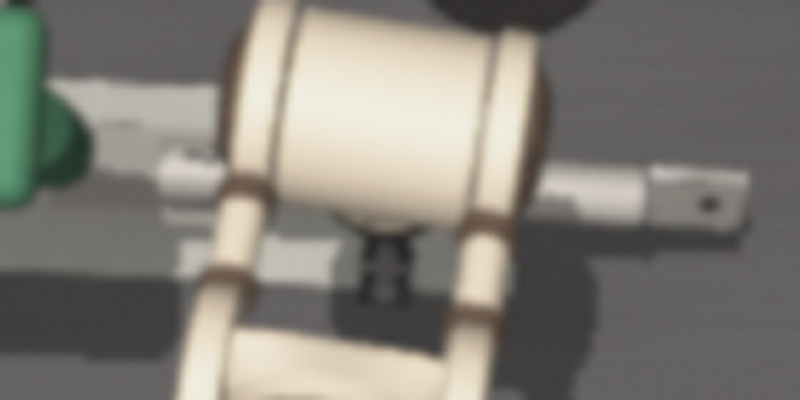

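```bash
python3 - <<'E'
from m import *
T=cams.grab_frame("top")
O=np.array([.5508,.1938]);e=np.array([.0541,.9985]);n=np.array([-e[1],e[0]])
g=T["img"][:,:,1].astype(int)
for u in(261,263,326,332,338):print(u,g[240:268,u])
for p in((263.25,251.0),(335,253.8)):
    w=atz(T,p,.0825)[:2];print(w,(w-O)@e,(w-O)@n)
E
```

```text
261 [183 180 170 160 148 153 164 178 200 209 201 183 165 145 122 105 112 137
 142 126 114 119 136 146 148 147 153 160]
263 [183 181 172 161 148 143 130 139 184 207 204 187 167 148 124 104 110 137
 143 127 116 128 164 183 188 187 185 175]
326 [ 77  77  80  83  86  90  92  99 123 150 173 192 201 183 149 125 114 104
  85  69  63  62  61  63  63  62  62  62]
332 [ 98  97  96  96  97  97  97  98 113 142 170 188 201 204 199 187 169 146
 114  82  64  61  62  62  65  70  69  66]
338 [ 97  96  96  97  97  97  96  95 106 135 161 181 195 202 201 192 180 162
 135  97  70  62  61  62  69  86  95  97]
[0.5437 0.1349] -0.059193197584812236 0.0039161952053676004
[ 0.5354 -0.0682] -0.26245107952162355 0.0011882001029683755
```

Emit:
{"method": "servo_tool", "body": {"commands": [[0, 0, 0.005, 0, 0, 0, 1], [0, 0, 0.01, 0, 0, 0, 1], [0, 0, 0.015, 0, 0, 0, 1], [0, 0, 0.018, 0, 0, 0, 1], [0, 0, 0.018, 0, 0, 0, 1]], "newtons": 80}}

```text
time_s: 11.85
tool_pos: [0.5419, 0.035, 0.0465]
orientation: [-180.0, -0.0, 86.9]
ft_force: [-0.0, 0.5, -4.9]
finger_gap: 0.0268
finger_force: 80.9
```

Emit:
{"method": "servo_tool", "body": {"commands": [[0, 0, 0.002, 0, 0, 0, 1], [0, 0, 0.002, 0, 0, 0, 1]]}}

```text
time_s: 12.05
tool_pos: [0.5426, 0.0348, 0.0453]
orientation: [179.9, 0.0, 86.9]
ft_force: [0.8, 0.8, -3.7]
finger_gap: 0.0267
finger_force: 80.9
```

Emit:
{"method": "servo_tool", "body": {"commands": [[0, 0, 0.0015, 0, 0, 0, 1], [0, 0, 0.0015, 0, 0, 0, 1], [0, 0, 0.0015, 0, 0, 0, 1]]}}

```text
time_s: 12.35
tool_pos: [0.5428, 0.0349, 0.0448]
orientation: [179.9, 0.0, 86.9]
ft_force: [-2.5, 0.5, 5.9]
finger_gap: 0.0268
finger_force: 82.0
```

Emit:
{"method": "servo_tool", "body": {"commands": [[0, 0, 0.0015, 0, 0, 0, 1], [0, 0, 0.0015, 0, 0, 0, 1], [0, 0, 0.0015, 0, 0, 0, 1]]}}

```text
time_s: 12.65
tool_pos: [0.5428, 0.0349, 0.0447]
orientation: [180.0, 0.0, 86.9]
ft_force: [-8.2, 1.7, 17.1]
finger_gap: 0.0271
finger_force: 83.4
```

Emit:
{"method": "servo_tool", "body": {"commands": [[0, 0, 0, 0, 0, 0, 0.2], [0, 0, 0, 0, 0, 0, 0], [0, 0, 0, 0, 0, 0, -0.5], [0, 0, 0, 0, 0, 0, -0.8], [0, 0, 0, 0, 0, 0, -0.8], [0, 0, -0.03, 0, 0, 0, -0.8], [0, 0, -0.07, 0, 0, 0, -0.8], [0, 0, -0.11, 0, 0, 0, -0.8], [-0.04, 0, -0.14, 0, 0, 0, -0.8], [-0.09, 0, -0.14, 0, 0, 0, -0.8], [-0.14, 0, -0.14, 0, 0, 0, -0.8], [-0.18, 0, -0.14, 0, 0, 0, -0.8], [-0.22, 0, -0.14, 0, 0, 0, -0.8], [-0.22, 0, -0.14, 0, 0, 0, -0.8], [-0.22, 0, -0.14, 0, 0, 0, -0.8]]}}

```text
time_s: 14.15
tool_pos: [0.5298, -0.1852, 0.1817]
orientation: [-180.0, -0.0, 86.8]
ft_force: [0.1, -0.0, -0.8]
finger_gap: 0.0769
finger_force: 0.0
```

```bash
python3 - <<'E'
from m import *
T=cams.grab_frame("top");S=cams.grab_frame("side")
O=np.array([.5508,.1938]);e=np.array([.0541,.9985]);n=np.array([-e[1],e[0]])
def st(w):return np.round([(w[:2]-O)@e*1e3,(w[:2]-O)@n*1e3],1)
for nm,z in(("strut_mark",.073),("strut_lug",.06),("strut",.06),("strut_grip",.06)):
    a=cams.mark_of(T,nm);b=cams.mark_of(S,nm)
    print(nm,a[:1],b[:1],[st(atz(T,q["point"],z)) for q in a[:1]],[st(atz(S,q["point"],z)) for q in b[:1]])
g=T["img"][:,:,1].astype(int)
for u in(265,275,290):print(u,g[240:268,u])
print(g[250,250:275],g[253,250:275])
cv2.imwrite("pics/t5.png",cv2.resize(np.hstack([T["img"][210:300,230:390],S["img"][205:295,240:400]])[:,:,::-1],(800,225),interpolation=cv2.INTER_CUBIC))
E
```

```text
strut_mark [{'point': [266.8, 246.8], 'confidence': 0.9}] [{'point': [322.9, 236.8], 'confidence': 0.93}] [array([-67.8,  -9.4])] [array([-56.9, -18.4])]
strut_lug [{'point': [349.5, 255.7], 'confidence': 0.86}] [{'point': [324.9, 282.1], 'confidence': 0.78}] [array([-305.3,    2.6])] [array([-290.6,    3.1])]
strut [{'point': [310.3, 254.0], 'confidence': 0.97}] [] [array([-192.7,    3.6])] []
strut_grip [{'point': [298.9, 250.1], 'confidence': 0.89}] [{'point': [321.6, 258.7], 'confidence': 0.59}] [array([-159.4,   -5.9])] [array([-167. ,   -1.7])]
265 [184 181 173 165 157 148 144 136 171 201 207 196 177 158 134 121 141 156
 152 131 117 129 165 185 190 190 190 182]
275 [186 187 187 186 183 172 162 169 184 200 211 206 190 170 150 128 115 113
 116 136 169 186 189 190 191 192 193 192]
290 [188 188 189 188 187 181 164 160 173 187 200 210 203 187 167 146 123 114
 116 131 167 187 191 191 191 191 191 190]
[123 126 125 126 128 137 147 151 169 199 208 209 209 210 209 207 199 193
 204 208 208 209 210 210 210] [ 98  99  98  98  99  98 100 110 129 146 151 153 154 155 156 158 158 159
 162 162 164 164 165 167 168]
```

View pics/t5.png

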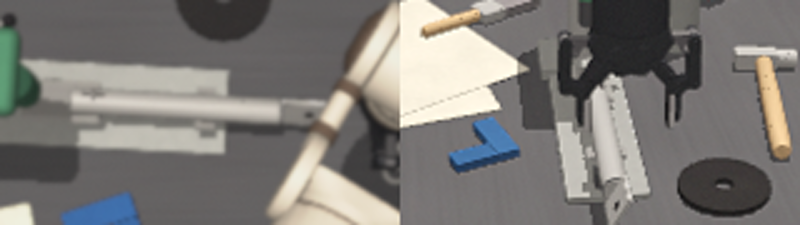

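```bash
python3 - <<'E'
from h import *
go(.5342,-.1127,.053,86.9)
E
```

```text
t 14.65 shift [0.0717 0.0002 0.129 ] turn [ 0.   -0.    0.01]
```

Emit:
{"method": "servo_tool", "body": {"commands": [[0.04, 0, 0, 0, 0, 0, -1], [0.0717, 0.0002, 0.02, 0, 0, 0, -1], [0.0717, 0.0002, 0.05, 0, 0, 0, -1], [0.0717, 0.0002, 0.08, 0, 0, 0, -1], [0.0717, 0.0002, 0.105, 0, 0, 0, -1], [0.0717, 0.0002, 0.12, 0, 0, 0, -1], [0.0717, 0.0002, 0.129, 0, 0, 0, -1], [0.0717, 0.0002, 0.129, 0, 0, 0, -1], [0.0717, 0.0002, 0.129, 0, 0, 0, -1]]}}

```text
time_s: 15.55
tool_pos: [0.535, -0.1136, 0.0541]
orientation: [179.9, 0.0, 86.9]
ft_force: [-0.8, -0.0, -0.6]
finger_gap: 0.0851
finger_force: 0.0
```

Emit:
{"method": "servo_tool", "body": {"commands": [[0, 0, 0, 0, 0, 0, 0.2], [0, 0, 0, 0, 0, 0, 0.4], [0, 0, 0, 0, 0, 0, 0.5], [0, 0, 0, 0, 0, 0, 0.6], [0, 0, 0, 0, 0, 0, 0.7], [0, 0, 0, 0, 0, 0, 0.8], [0, 0, 0, 0, 0, 0, 0.9], [0, 0, 0, 0, 0, 0, 1], [0, 0, 0, 0, 0, 0, 1], [0, 0, 0, 0, 0, 0, 1], [0, 0, 0, 0, 0, 0, 1]], "newtons": 40}}

```text
time_s: 16.65
tool_pos: [0.5344, -0.1133, 0.0532]
orientation: [180.0, 0.0, 86.9]
ft_force: [0.8, -1.5, 2.3]
finger_gap: 0.005
finger_force: 41.3
```

Emit:
{"method": "servo_tool", "body": {"commands": [[0, 0, 0, 0, 0, 0, 0.7], [0, 0, 0, 0, 0, 0, 0.7], [0, 0, 0, 0, 0, 0, 0.8], [0, 0, 0, 0, 0, 0, 1], [0, 0, 0, 0, 0, 0, 1], [0, 0, 0, 0, 0, 0, 1], [0, 0, 0, 0, 0, 0, 1]], "newtons": 40}}

```text
time_s: 17.35
tool_pos: [0.5341, -0.1129, 0.0528]
orientation: [-180.0, -0.0, 86.9]
ft_force: [1.1, 1.4, -2.1]
finger_gap: 0.0048
finger_force: 43.7
```

```bash
cat > st.py <<'E'
from m import *
O=np.array([.5508,.1938]);e=np.array([.0541,.9985]);n=np.array([-e[1],e[0]])
def st(w):return np.round([(w[:2]-O)@e*1e3,(w[:2]-O)@n*1e3],1)
E
python3 - <<'E'
from st import *
from scipy.interpolate import RectBivariateSpline
for k in range(2):
    T=cams.grab_frame("top");S=cams.grab_frame("side")
    a=cams.mark_of(T,"strut_mark");b=cams.mark_of(S,"strut_mark")
    print([(q["point"],q["confidence"],st(atz(T,q["point"],.075))) for q in a[:1]],[(q["point"],q["confidence"],st(atz(S,q["point"],.075))) for q in b[:1]])
g=T["img"][:,:,1]
print(g[243:258,254:290:1])
cv2.imwrite("pics/t6.png",cv2.resize(np.hstack([T["img"][225:275,240:320],S["img"][205:255,280:360]])[:,:,::-1],(800,250),interpolation=cv2.INTER_CUBIC))
E
```

```text
[([267.5, 251.3], 0.82, array([-70.7,   3.5]))] [([317.6, 238.8], 0.6, array([-71.5,   0.3]))]
[([270.1, 249.9], 0.6, array([-77.9,  -0.9]))] [([386.1, 400.4], 0.46, array([-740.9,  -67.9]))]
[[159 161 161 162 161 161 160 161 163 164 164 165 165 165 165 166 170 181
  184 185 186 187 186 186 186 185 187 187 187 187 187 187 187 187 186 187]
 [157 158 158 158 156 152 151 153 156 157 156 156 156 156 156 154 160 175
  180 181 183 183 183 183 182 183 185 186 185 186 186 186 186 186 186 185]
 [155 156 155 155 154 154 152 152 154 153 150 149 148 148 146 145 148 160
  165 165 168 171 172 171 170 173 178 179 179 179 180 180 179 180 179 180]
 [155 155 155 153 156 165 167 165 165 164 161 160 157 155 156 156 156 160
  161 160 161 163 163 160 159 160 162 162 161 161 162 162 161 161 162 165]
 [156 156 155 155 165 181 185 184 182 181 179 177 168 163 172 175 175 174
  174 173 171 171 170 169 166 165 165 164 162 162 162 161 159 159 160 161]
 [156 156 155 156 171 195 201 198 191 184 182 180 170 163 176 181 182 186
  189 189 187 187 186 185 183 183 182 181 179 179 179 177 175 175 174 174]
 [150 153 154 
[... 627 characters left out ...]
 154 154 156 159 161 162 164
  165 166 167 170 170 172 173 173 175 175 177 178 180 180 181 182 184 184]
 [ 98  99  99 103 112 120 124 124 127 128 131 132 133 135 138 140 141 143
  145 146 148 150 150 151 153 154 155 156 158 159 161 162 163 164 165 166]
 [100 100  99 101 106 112 113 113 115 118 118 119 119 121 120 115 114 118
  120 123 124 127 129 127 127 129 130 132 134 135 137 139 140 141 143 145]
 [104 104 103 105 118 135 137 138 140 141 141 141 141 141 134 117 103 107
  112 112 113 115 115 112 109 109 111 113 114 112 114 115 117 119 121 122]
 [108 108 108 112 126 145 151 152 153 154 154 154 155 153 146 127 110 110
  113 113 113 114 112 110 109 109 110 111 111 110 109 110 111 111 113 113]]
```

View pics/t6.png

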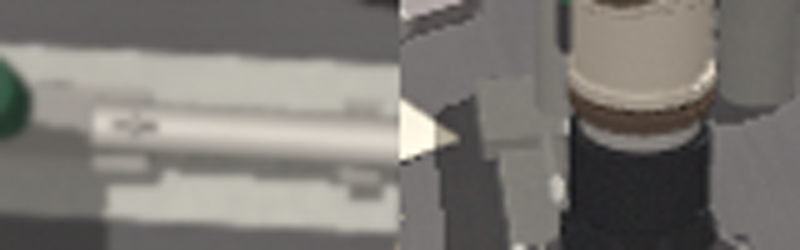

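```bash
python3 - <<'E'
from st import *
T=cams.grab_frame("top")
print(st(atz(T,(266.8,249.6),.075)),"end",st(atz(T,(258.35,249.5),.074)),st(atz(T,(258.2,252),.068)))
g=T["img"][:,:,1].astype(float)
# plate end & rest references with mid thresholds
print(st(atz(T,(320.6,255),.01)), g[255,316:326], g[248:252,300:325].astype(int))
p,R,s=pose(); print(st(p))
E
```

```text
[-68.5  -1.2] end [-44.4  -0.3] [-43.9   6.3]
[-223.3    0.9] [183. 184. 185. 187. 187. 189. 190. 190. 192. 193.] [[161 161 161 160 159 158 159 160 157 152 151 152 150 149 148 151 156 161
  161 158 146 124 115 114 112]
 [178 177 176 176 175 174 173 172 171 169 169 167 166 166 164 162 162 162
  159 158 154 149 146 145 145]
 [196 195 194 193 192 191 191 189 188 187 186 186 185 184 182 181 180 179
  177 176 175 174 172 172 170]
 [210 208 207 206 206 206 205 205 204 203 202 201 201 201 200 199 197 196
  195 194 193 192 191 189 189]]
[-307.2    0.1]
```

Emit:
{"method": "servo_tool", "body": {"commands": [[0.005, 0, 0, 0, 0, 0, 1], [0.011, 0, 0, 0, 0, 0, 1], [0.017, 0, 0, 0, 0, 0, 1], [0.023, 0, 0, 0, 0, 0, 1], [0.029, 0, 0, 0, 0, 0, 1], [0.035, 0, 0, 0, 0, 0, 1], [0.04, 0, 0, 0, 0, 0, 1], [0.04, 0, 0, 0, 0, 0, 1]], "newtons": 60}}

```text
time_s: 18.6
tool_pos: [0.5365, -0.072, 0.053]
orientation: [180.0, -0.1, 86.9]
ft_force: [1.4, 1.4, -0.7]
finger_gap: 0.0042
finger_force: 64.3
```

```bash
python3 - <<'E'
from st import *
T=cams.grab_frame("top")
g=T["img"][:,:,1].astype(int); print(g[246:253,236:266])
print(proj(T,np.r_[O+e*-.0275,.075]), proj(T,np.r_[O+e*-.0035,.074]))
p,R,s=pose(); print(s["time_s"],st(p),s["ft_force"])
E
```

```text
[[ 82  84  93  92  84  68  58  54  55  72 115 156 165 164 163 161 161 162
  167 169 168 167 165 163 163 163 160 159 159 157]
 [ 82  82  89  83  72  61  55  54  56  72 107 138 143 142 142 139 137 149
  169 178 183 184 184 183 183 181 180 179 178 176]
 [ 80  78  77  71  62  56  55  55  58  76 104 121 116 109 111 112 112 121
  140 159 182 193 199 201 199 199 198 196 195 194]
 [ 74  68  65  60  57  56  55  56  64  85 109 118 107  93  94 101 107 102
  103 120 151 181 205 211 211 210 210 209 209 207]
 [ 68  61  59  58  57  57  57  61  77  99 116 120 114 108 106 103 100 100
  105 112 130 165 198 207 208 208 208 209 208 208]
 [ 69  62  60  59  59  61  63  72  89 108 115 117 116 114 114 108  99 104
  114 118 126 152 183 191 193 194 195 196 196 197]
 [ 73  74  73  69  69  72  78  86  96 106 110 111 111 112 112 109 105 108
  113 115 120 141 165 173 174 175 177 178 178 179]]
[252.3865 249.2716] [243.9928 248.8605]
18.65 [-266.2   -0.1] [ 1.4497  3.1236 -0.7646]
```

Emit:
{"method": "servo_tool", "body": {"commands": [[0.005, 0, 0, 0, 0, 0, 1], [0.01, 0, 0, 0, 0, 0, 1], [0.015, 0, 0, 0, 0, 0, 1], [0.02, 0, 0, 0, 0, 0, 1], [0.025, 0, 0, 0, 0, 0, 1], [0.028, 0, 0, 0, 0, 0, 1], [0.028, 0, 0, 0, 0, 0, 1], [0.028, 0, 0, 0, 0, 0, 1]], "newtons": 60}}

```text
time_s: 19.45
tool_pos: [0.538, -0.0444, 0.053]
orientation: [180.0, -0.1, 86.9]
ft_force: [1.5, 1.5, -0.9]
finger_gap: 0.0046
finger_force: 64.4
```

```bash
python3 - <<'E'
from st import *
p,R,s=pose(); print(s["time_s"],st(p),s["ft_force"])
E
```

```text
19.45 [-238.6   -0.1] [ 1.4529  1.5179 -0.9209]
```

Emit:
{"method": "servo_tool", "body": {"commands": [[0, 0, 0, 0, 0, 0, 0.8], [0, 0, 0, 0, 0, 0, 0.6], [0, 0, 0, 0, 0, 0, 0.2], [0, 0, 0, 0, 0, 0, 0], [0, 0, 0, 0, 0, 0, 0], [0, 0, -0.02, 0, 0, 0, 0], [0, 0, -0.05, 0, 0, 0, 0], [0, 0, -0.09, 0, 0, 0, 0], [0, 0, -0.13, 0, 0, 0, 0], [0, 0.05, -0.13, 0, 0, 0, 0], [0, 0.1, -0.13, 0, 0, 0, 0], [0, 0.15, -0.13, 0, 0, 0, 0], [-0.05, 0.15, -0.13, 0, 0, 0, 0], [-0.1, 0.15, -0.13, 0, 0, 0, 0], [-0.15, 0.15, -0.13, 0, 0, 0, 0], [-0.15, 0.15, -0.13, 0, 0, 0, 0], [-0.15, 0.15, -0.13, 0, 0, 0, 0]]}}

```text
time_s: 21.15
tool_pos: [0.6791, -0.2043, 0.1826]
orientation: [-180.0, -0.0, 86.7]
ft_force: [-0.1, 0.6, 0.3]
finger_gap: 0.0428
finger_force: 0.0
```

```bash
python3 - <<'E'
from st import *
p,R,s=pose(); print(s["time_s"],p,st(p))
for k in range(2):
    T=cams.grab_frame("top");S=cams.grab_frame("side")
    for nm,z in(("strut_mark",.075),("bit",.082),("strut_lug",.06),("strut",.06)):
        a=cams.mark_of(T,nm);b=cams.mark_of(S,nm)
        print(nm,[(q["point"],round(q["confidence"],2),st(atz(T,q["point"],z))) for q in a[:1]],[(q["point"],round(q["confidence"],2),st(atz(S,q["point"],z))) for q in b[:1]])
print(proj(S,np.r_[O,.075]),proj(S,np.r_[O,.082]))
cv2.imwrite("pics/s7.png",cv2.resize(S["img"][190:290,290:370,::-1],(480,600),interpolation=cv2.INTER_CUBIC))
g=T["img"][:,:,1].astype(int); print(g[252:257,326:348])
E
```

```text
21.15 [ 0.6791 -0.2043  0.1826] [-390.5 -149.6]
strut_mark [([243.4, 248.7], 0.82, array([-1.9, -0.3]))] [([315.2, 226.8], 0.6, array([ 8.8, -0.4]))]
bit [] [([317.5, 225.7], 0.41, array([ 2.8, -7.3]))]
strut_lug [([327.3, 252.4], 0.62, array([-241.2,   -3.6]))] [([323.5, 272.1], 0.87, array([-240. ,    1.1]))]
strut [([285.1, 251.5], 0.68, array([-120.1,    0.2]))] [([319.3, 249.8], 0.86, array([-114.5,   -0.5]))]
strut_mark [([243.1, 248.2], 0.85, array([-1. , -1.7]))] [([317.2, 225.8], 0.67, array([15.1, -7.7]))]
bit [] []
strut_lug [([326.8, 254.9], 0.69, array([-240.1,    3.7]))] [([325.4, 268.7], 0.8, array([-222.8,   -6.6]))]
strut [([282.5, 252.7], 0.75, array([-112.9,    4. ]))] [([321.7, 249.2], 0.57, array([-111.6,   -8.4]))]
[315.3663 228.0675] [315.3713 226.2004]
[[192 194 193 191 191 185 172 165 160 145 118 101  97  98 104 122 144 160
  171 178 185 194]
 [210 213 210 208 208 205 196 189 183 161 120  99  97 101 113 134 153 166
  174 182 191 198]
 [162 164 162 159 158 158 156 152 149 132 105  97  98 106 124 146 161 170
  177 187 196 202]
 [105 104 102 100  99  99  99 100 100  98  94  96 101 114 135 154 166 173
  182 192 200 205]
 [ 75  75  74  74  72  72  73  73  75  82  93  97 106 124 145 160 169 178
  187 196 204 208]]
```

View pics/s7.png

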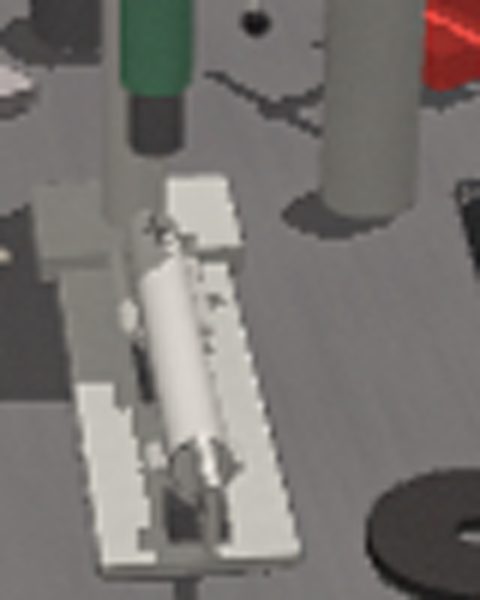

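```bash
python3 - <<'E'
from st import *
T=cams.grab_frame("top");S=cams.grab_frame("side")
print("lug end",st(atz(T,(335.3,253),.082)))
g=S["img"][:,:,1].astype(int); print(g[206:236,308:324])
for nm,x,z in(("chuck low front",-15,.126),("bit tip",0,.082),("mark",0,.075),("tube end top",25,.075),("m-5",-5,.075),("plate end",-222,.010),("rest short near top",-208,.058)):print(nm,proj(S,np.r_[O+e*x/1e3,z]))
print("plate",g[276:290,322]); t=T["img"][:,:,1].astype(int); print("Tplate",t[262,312:326],t[243,312:326]);print("lug",t[251:255,318:340]); print("short",t[247,300:320],t[259,300:320])
E
```

```text
lug end [-263.2   -1.2]
[[115 120 117  83  54  56  59  65  62  59  56  58  81 116 114 114]
 [116 121 115  83  53  58  59  60  59  60  60  56  81 116 115 114]
 [116 120 115  82  56  56  61  63  61  61  58  57  82 116 114 113]
 [115 119 116  82  56  59  62  61  59  60  58  57  81 116 115 114]
 [115 120 117  83  57  60  60  59  61  62  57  57  78 115 114 113]
 [116 120 116  82  54  61  60  60  60  60  58  57  81 117 114 113]
 [114 120 116  81  54  59  61  60  62  60  58  55  79 117 115 114]
 [116 120 117  84  53  59  60  61  60  59  56  55  80 117 115 113]
 [116 121 118 101  59  56  59  61  59  57  55  62  85 115 113 114]
 [115 120 120 120  89  70  67  65  62  65  74  98 116 115 114 114]
 [116 118 120 122 124 122 108 103  97 107 117 119 117 116 117 115]
 [115 119 120 122 122 121 119 120 122 113 114 115 114 115 116 116]
 [115 118 120 122 121 120 118 119 120 113 117 117 117 117 118 122]
 [115 118 120 121 120 120 118 117 117 122 155 152 152 150 157 169]
 [115 119 121 121 120 120 117 117 115 144 207 203 201 203 202 202]
 [116 119 120 122 121 120 119 118 114 142 204 199 200 198 199 199]
 [11
[... 1186 characters left out ...]
121 110  94  65  82  82  83]
Tplate [122 122 124 126 139 158 153 125 100  96  96  97  96  97] [187 187 186 187 186 186 187 182 160 115  97  97  97  96]
lug [[160 163 157 136 128 128 128 127 127 128 129 130 129 127 121 118 115 112
  104  98  96  97]
 [176 186 187 181 180 180 181 186 192 193 192 191 191 186 173 165 160 145
  119 101  97  97]
 [168 170 174 176 179 181 185 197 209 213 211 209 208 205 196 190 183 161
  120  99  97 100]
 [146 135 130 131 133 136 140 150 162 164 162 160 158 158 155 153 148 132
  104  97  97 103]]
short [162 160 161 161 161 160 159 158 153 145 143 142 143 147 148 151 157 165
 167 171] [115 115 114 115 115 115 118 128 144 150 147 142 141 140 138 130 113 106
 102  99]
```

```bash
python3 -c "
from plant import job
print(job.sign_off())"
```

```text
the job is handed in; nothing more can be done
None
```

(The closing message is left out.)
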